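# Find the dragging caster by hand

## Task

Three casters off the rolling bench stand upside down on the bench top and one of them has a bad wheel bearing. With a light touch on the tread, never pressing harder than 20 N, turn each wheel by hand through at least an eighth of a turn where it stands and feel for drag. Then pick up the one that drags and set it down gently, upside down as it was, in the scrap tray, leaving the two free-running casters and everything else on the bench where they are.

Things in the scene. Friction and masses are not known exactly. Their poses are not given: they have to be found in the camera images.
- spot_1 (a point): Spot at the left (+y, tray side) end of the mat where a caster stands upside down; this point is 50 mm above the mat and tells the centre of that caster, half-way up, to within 5 mm in x and y; axes as the caster's to within 0.08 rad: x along the rolling direction, y along the axle, z up. Fixed to the mat: it does not follow the caster. The bad one may be on any spot.
- spot_2 (a point): Spot at the middle of the mat where a caster stands upside down; this point is 50 mm above the mat and tells the centre of that caster, half-way up, to within 5 mm in x and y; axes as the caster's to within 0.08 rad: x along the rolling direction, y along the axle, z up. Fixed to the mat: it does not follow the caster. The bad one may be on any spot.
- spot_3 (a point): Spot at the right (-y) end of the mat where a caster stands upside down; this point is 50 mm above the mat and tells the centre of that caster, half-way up, to within 5 mm in x and y; axes as the caster's to within 0.08 rad: x along the rolling direction, y along the axle, z up. Fixed to the mat: it does not follow the caster. The bad one may be on any spot.
- bench_mat: Grey ribbed rubber mat fixed on the bench, 300 (x) by 460 (y) by 3 mm, carrying three look-alike rigid casters, other loose parts and the spots; origin under its centre. Each caster: 100 mm high, 0.65-0.8 kg, steel plate 95 (x) by 67 (y) by 4 mm flat on the mat, fork legs 36.5 mm over the outside, 48.5 mm over the axle bolts, ending 74.5 mm above the mat.
- wheel_height (a point): Point 62.5 mm above the mat, the height of the casters' axles. Wheels: 75 mm diameter, 28 mm wide, black rubber tread, tops 100 mm above the mat; the top 25 mm stands clear of the fork, to stroke from above or to pinch across the width and lift. They turn endlessly. Good bearing: under 0.2 N at the tread, coasts briefly. Bad: needs 3 to 4 N at the tread, stops dead.
- scrap_floor (a point): Centre of the inner floor of the open sheet-steel scrap tray (dark, empty, fixed to the bench): 180 mm (x) by 160 mm (y) outside, walls 3 mm thick and 45 mm high, floor 3 mm thick. Axes along its sides.
- wrench: Open-ended wrench, 170 mm, lying flat on the mat; origin mid-way along it, on its underside. To be left alone.
- spare_wheel: Loose caster wheel, 75 mm diameter, 30 mm high, lying flat among the casters; origin under its centre. To be left alone.
- tape_measure: Tape measure, 66 by 36 by 62 mm high; origin under its centre. To be left alone.
Not all that is in view belongs to the job. Of the things that look like the part that bears scrap_floor, the larger one is meant.

How it is judged:
On the way, in this order (a step that is already met when the one before it is completed fails the run):
1. each wheel has been turned about an eighth of a turn either way (past 0.6 rad; it starts within 0.1 rad of 0), its caster still standing within 40 mm of where it was ((value of joint wheel_a above 0.6 rad or value of joint wheel_a below -0.6 rad) and (value of joint wheel_b above 0.6 rad or value of joint wheel_b below -0.6 rad) and (value of joint wheel_c above 0.6 rad or value of joint wheel_c below -0.6 rad) and distance of each of caster_a_mid, caster_b_mid, caster_c_mid from where it was at the start of the episode below 0.04 m and angle between each of caster_a_mid, caster_b_mid, caster_c_mid's own z axis and vertical below 0.1 rad), for 0.1 s.
2. the dragging caster has been lifted clear of the bench in the fingers (height (world z) of caster_c above 0.03 m and contact force between the fingers and caster_c above 1 N), for 0.1 s.
At the end, for the whole second after the job is handed in: The dragging caster stands upside down (within 0.1 rad) on the floor of the scrap tray, at rest and released; the two free-running casters stand upright on their plates within 40 mm of where they started; every other thing on the bench is within 30 mm of where it was (x of caster_c_mid in the frame of scrap_floor between -0.06 and 0.06 m and y of caster_c_mid in the frame of scrap_floor between -0.06 and 0.06 m and z of caster_c_mid in the frame of scrap_floor between 0.042 and 0.058 m and angle between each of caster_c_mid, caster_a_mid, caster_b_mid's own z axis and vertical below 0.1 rad and linear speed of caster_c below 0.02 m/s and contact force between the fingers and caster_c below 0.1 N and distance of each of caster_a_mid, caster_b_mid from where it was at the start of the episode below 0.04 m and distance of each of wrench, spare_wheel, tape_measure, spray_can, bolt_jar, driver from where it was at the start of the episode below 0.03 m); the robot touches nothing.
It fails at once if a caster is pressed down with more than about 25 N (33 N on the mat with its own weight) (contact force between any of caster_a, caster_b, caster_c and bench_mat above 33 N).
It fails at once if a caster is dropped (falls faster than 0.5 m/s out of the fingers) ((linear speed of caster_a above 0.5 m/s and contact force between the fingers and caster_a below 0.1 N) or (linear speed of caster_b above 0.5 m/s and contact force between the fingers and caster_b below 0.1 N) or (linear speed of caster_c above 0.5 m/s and contact force between the fingers and caster_c below 0.1 N)).
It fails at once if a free-running caster is lifted, tipped or shoved out of its place (distance of any of caster_a_mid, caster_b_mid from where it was at the start of the episode above 0.06 m or angle between any of caster_a_mid, caster_b_mid's own z axis and vertical above 0.3 rad).
It fails at once if another thing on the bench is knocked away (50 mm) (distance of any of wrench, spare_wheel, tape_measure, spray_can, bolt_jar, driver from where it was at the start of the episode above 0.05 m).
It also fails if it takes over 72 s, if anything falls off the work surface, if the arm or the gripper's body presses on something with over 40 N, if the wrist force passes 120 N, or if a joint passes its speed limit or range.

## Robot

A 6-joint arm with a two-finger parallel gripper is mounted at the origin on the work surface. World frame = base frame: x ahead of the robot, y to its left, z up, the work surface at z = 0. Lengths are in m, angles in rad, forces in N, time in s.
With the tool pointing down it reaches from about 0.325 to 0.75 m from the base axis. Payload 7.6 kg.
Tool frame: the origin (TCP) lies on the centre line of the jaws, within the pads' length; the fingertips stand 25 mm ahead of it and the grasp point (between the pads) lies 6 mm ahead of it (ctrl.tip_extent is the distance from the TCP to the fingertips, in m); z points along the fingers, x is the direction in which the jaws open and shut, and the axes are right-handed (so a half turn about z gives the same grasp; the last joint's range is limited). The gripper opens to 85 mm and grips with 20 to 120 N. Pads are 22 mm wide; open, the fingers measure 114 mm over their backs; the gripper's body (76 mm by 85 mm) begins 54 mm behind the grasp point. The pads swing forward as they close: fully open they stand 13 mm farther back than shut.
Start: joints at [-1.288, 0.052, 1.401, -0, 1.689, -0.07], TCP at [0.181, -0.493, 0.256] pointing down, gripper open.
Joint ranges: [-2.9, 2.9], [-0.91, 2.17], [0.12, 2.37], [-1.06, 4.2], [0.26, 2.73], [-2.93, 2.93]. Speed limits (rad/s): [2.57, 2.57, 3.01, 3.14, 3.14, 3.14].

## Interface

Orientations are given as a rotation vector (axis times angle).
In Python, from cell import ctrl gives the robot as it stands.
- The arm moves only by the shell command python3 -m inch 'ROWS' [FORCE]. ROWS is JSON, a list of rows, each an object with "xyz": the shift along the tool's x, y, z in mm, a list of three; "spin": the turn about the tool's z in degrees; "gripper": the finger opening in mm, from 0 to 85.4. A call has 1 to 8 rows; each row shifts and turns the pose as measured when the row begins, along the tool's axes as they then stand; what a row does not reach is not made up. A row lasts 1/12 s, in which the tool goes at most 41.7 mm and 7.16 degrees, less where a joint would pass 70% of its speed; a pose out of reach is approached as far as the arm can. A call with a gripper value outside its range is refused whole. The fingers move at their own pace and stop on an object; FORCE is the grip in N (left out, the last holds). Time passes only in rows, so rows that do not move let the fingers close. It gives the time, the measured TCP pose, the force and the opening at its end, in the units of the state.
- ctrl.observe(): the state, without advancing time (a new reading comes with each control period).
- ctrl.capture(name): name is "scene" or "top"; returns the picture (480x640x3 uint8, red, green, blue); there is no depth.
- ctrl.camera_model(name): a dict with "fx", "fy", "cx", "cy" (pixels), "cam_to_world" (4x4, takes a point from camera to world coordinates). Camera axes: x right, y down, z forward; pixel columns grow to the right and rows downward; lengths in m; the calibration is good to about 2 mm. A picture is of the moment at which its call begins. camera_model takes no time and is no camera call.
- ctrl.job_done(): hands the job in, once; it reports no verdict.
The state is a dict: "time": time; "qpos": joint angles; "qd": joint speeds; "tau": joint torques, N m; "ee_pos": TCP position; "ee_rot": TCP orientation; "ft_force": force on the tool from outside, world axes, zero at the start; "torque": the same for the moment, N m; "grip_width": finger opening in m.
Only numpy, scipy, OpenCV 4.12 (cv2) and the standard library are available. Lean on these libraries where they do the work, as an engineer would, in place of code of your own. Each camera call takes 0.05 s, during which the arm holds its last target. There are 200 camera calls.

## Working session

There is one attempt and no reset: what is moved stays moved. The work goes in short steps, Python scripts to look and compute and a shell command to move; the robot and the scene stay as the last step left them, time stands still between calls to the robot, and variables do not carry over. Pictures are saved under pics/ and viewed, about 8 in all and at most 12, crops included, and the job is handed in when it is done.

```bash
mkdir -p pics; ls; python3 - <<'E'
from cell import ctrl
import cv2
for n in("scene","top"):
    cv2.imwrite(f"pics/{n}0.png",ctrl.capture(n)[:,:,::-1])
    m=ctrl.camera_model(n);print(n,m)
s=ctrl.observe();print(s)
E
```

```text
pics
scene {'fx': 505.2080006933527, 'fy': 505.2080006933527, 'cx': 314.65843450414775, 'cy': 235.1431360162845, 'cam_to_world': array([[-0.83326914,  0.39905207, -0.38264865,  0.91393052],
       [ 0.55259931,  0.57959252, -0.59892112,  0.67512219],
       [-0.01722041, -0.71051387, -0.70347246,  0.83184202],
       [ 0.        ,  0.        ,  0.        ,  1.        ]])}
top {'fx': 442.80659257648176, 'fy': 442.80659257648176, 'cx': 324.1781627762508, 'cy': 241.48216856640323, 'cam_to_world': array([[-0.02225484, -0.99774138,  0.06337878,  0.45804382],
       [-0.99973483,  0.02258479,  0.00449431,  0.03431365],
       [-0.00591555, -0.06326195, -0.99797942,  0.81168801],
       [ 0.        ,  0.        ,  0.        ,  1.        ]])}
{'time': 0.1, 'qpos': array([-1.28831283e+00,  5.27739580e-02,  1.40162106e+00,  2.07666358e-05,
        1.68858237e+00, -7.03020800e-02]), 'qd': array([ 4.10659296e-04,  7.40427703e-05, -2.27283377e-03,  1.37988389e-03,
       -1.00706756e-03,  1.60855906e-03]), 'tau': array([ 1.15427658e-03, -3.82582819e+01, -3.60986316e+01, -5.49738081e-05,
        4.79678507e-03, -7.41455068e-06]), 'ee_pos': array([ 0.18135619, -0.49243847,  0.2555576 ]), 'ee_rot': array([-2.57606405e+00,  1.79664392e+00,  1.67145370e-03]), 'ft_force': array([ 0.50108137, -0.61773984, -0.68349229]), 'torque': array([-0.03304111,  0.02025568, -0.00885686]), 'grip_width': 0.08576969032041708}
```

View pics/top0.png

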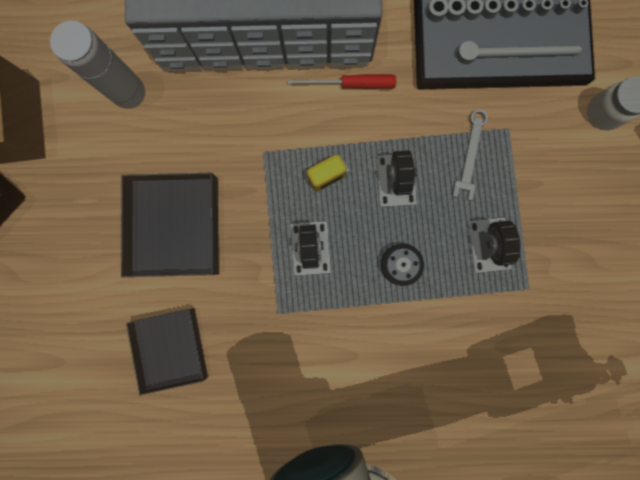

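View pics/scene0.png

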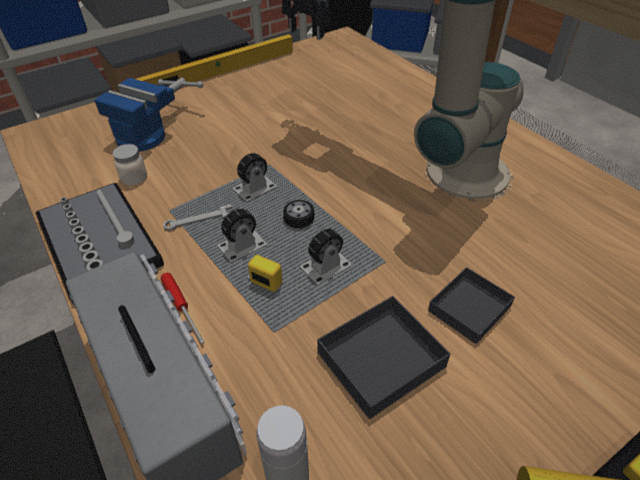

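Top view: the casters stand at (310,247), (398,178) and (495,245). The scrap tray is either the large one at (170,225) or the small one at (167,350); the description says the larger, so (170,225). Next I'll enlarge the crop to confirm this and to measure.

```bash
python3 - <<'E'
import cv2,numpy as np
a=cv2.imread("pics/top0.png")
c=[cv2.resize(a[y:y+80,x:x+80],None,fx=5,fy=5,interpolation=cv2.INTER_CUBIC)for x,y in((270,207),(360,138),(455,205))]
t=cv2.resize(a[160:290,110:240],(400,400),interpolation=cv2.INTER_CUBIC)
o=np.vstack([np.hstack([c[0],c[1]]),np.hstack([c[2],t])])
cv2.imwrite("pics/crop1.png",cv2.resize(o,(600,600)))
E
cat > h.py <<'E'
import numpy as np
from cell import ctrl
from scipy.spatial.transform import Rotation as R
def px(cam,u,v,z):
    m=ctrl.camera_model(cam);T=m["cam_to_world"]
    d=T[:3,:3]@[(u-m["cx"])/m["fx"],(v-m["cy"])/m["fy"],1];p=T[:3,3]
    return p+d*(z-p[2])/d[2]
def rel(target,yaw=None):
    "tool-frame shift in mm to world target; spin deg for jaw axis x along world yaw"
    s=ctrl.observe();r=R.from_rotvec(s["ee_rot"])
    print("t%.2f"%s["time"],"ee",s["ee_pos"].round(4),"F",s["ft_force"].round(2),"w%.4f"%s["grip_width"],"q",s["qpos"].round(2))
    print("shift mm",(1000*r.inv().apply(np.array(target)-s["ee_pos"])).round(1))
    x=r.apply([1,0,0]);a=np.degrees(np.arctan2(x[1],x[0]));print("jaw yaw deg %.1f"%a, "tool z",r.apply([0,0,1]).round(3))
    if yaw is not None: print("spin(+ about tool z=down) deg",-((yaw-a+90)%180-90))
E
sed -i '$a\ ' h.py
```

```text
(no output)
```

View pics/crop1.png

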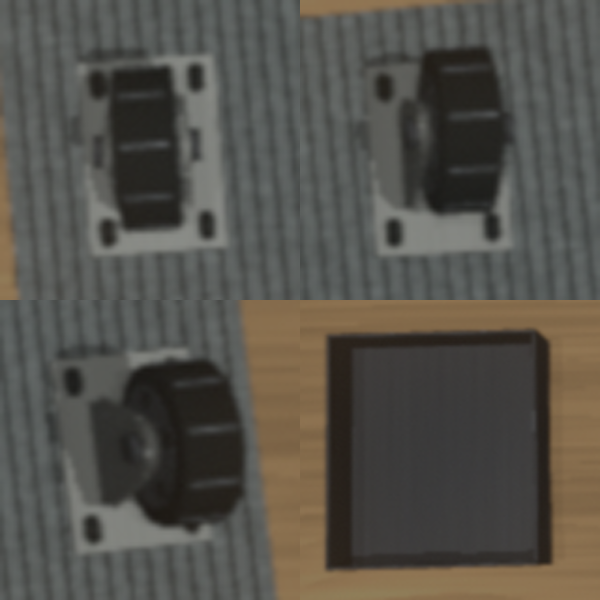

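```bash
python3 - <<'E'
from h import *
k=3.75
def P(x0,y0,u,v,z): return px("top",x0+u/k,y0+v/k,z)
for n,o,tl,br,bl in(("1",(270,207),(78,63),(226,245),(93,255)),("2",(360,138),(65,65),(212,247),(80,255)),("3",(455,205),(58,57),(212,240),(80,252))):
    a,b,c=[P(*o,*q,.007) for q in(tl,br,bl)]
    print(n,((a+b)/2).round(4),"len",np.linalg.norm(a-c).round(4),np.linalg.norm(b-c).round(4),"yaw",np.degrees(np.arctan2(*(a-c)[[1,0]])).round(1),"yaw2",np.degrees(np.arctan2(*(b-c)[[1,0]])).round(1))
for n,o,w in(("1",(270,207),(147,147)),("2",(360,138),(170,130)),("3",(455,205),(205,143))):
    print("wheel",n,P(*o,*w,.1).round(4))
T=lambda u,v,z:px("top",110+(u-300)/2.308,160+(v-300)/2.308,z)
for q in((327,336),(538,331),(548,564),(326,569)):print("tray rim",T(*q,.045).round(4))
print("mat", [px("top",u,v,.003).round(3) for u,v in((264,151),(508,129),(527,289),(278,312))])
for n,(u,v) in dict(sparewheel=(402,264),tape=(327,171)).items():print(n,px("top",u,v,.03 if n[0]=='s' else .06).round(3))
rel([.3,0,.25],90)
E
```

```text
1 [0.4979 0.0632 0.007 ] len 0.0936 0.0645 yaw 3.4 yaw2 -87.0
2 [ 0.6201 -0.098   0.007 ] len 0.0942 0.0645 yaw 2.7 yaw2 -87.8
3 [ 0.4968 -0.2647  0.007 ] len 0.095 0.0639 yaw 3.9 yaw2 -86.1
wheel 1 [0.4962 0.0618 0.1   ]
wheel 2 [ 0.6123 -0.0968  0.1   ]
wheel 3 [ 0.4938 -0.2603  0.1   ]
tray rim [0.6307 0.3907 0.045 ]
tray rim [0.6308 0.2299 0.045 ]
tray rim [0.4539 0.2235 0.045 ]
tray rim [0.4539 0.3903 0.045 ]
mat [array([0.68 , 0.146, 0.003]), array([ 0.711, -0.308,  0.003]), array([ 0.415, -0.328,  0.003]), array([0.383, 0.124, 0.003])]
sparewheel [ 0.465 -0.098  0.03 ]
tape [0.627 0.03  0.06 ]
t0.10 ee [ 0.1814 -0.4924  0.2556] F [ 0.5  -0.62 -0.68] w0.0858 q [-1.29  0.05  1.4   0.    1.69 -0.07]
shift mm [-421.1 -281.5    6.2]
jaw yaw deg -69.8 tool z [-0.     0.001 -1.   ]
spin(+ about tool z=down) deg 20.213268566898932
```

```bash
python3 -m inch '[{"spin":-7,"gripper":0},{"spin":-7,"gripper":0},{"spin":-7,"gripper":0},{"spin":-7,"gripper":0},{"spin":-7,"gripper":0},{"spin":-7,"gripper":0},{"spin":-7,"gripper":0},{"spin":-7,"gripper":0}]'; python3 -m inch '[{"spin":-7},{"spin":-7},{"spin":-3}]'
python3 - <<'E'
from h import *
print(ctrl.tip_extent)
rel([.483,-.2645,.16],3.3)
E
```

```text
0.025
t0.10 ee [ 0.1814 -0.4924  0.2556] F [ 0.5  -0.62 -0.68] w0.0858 q [-1.29  0.05  1.4   0.    1.69 -0.07]
shift mm [-109.5 -361.8   95.8]
jaw yaw deg -69.8 tool z [-0.     0.001 -1.   ]
spin(+ about tool z=down) deg -73.08673143310108invalid input
invalid input
```

```bash
python3 -m inch '[{"xyz":[0,0,0],"spin":-7,"gripper":0},{"xyz":[0,0,0],"spin":-7,"gripper":0},{"xyz":[0,0,0],"spin":-7,"gripper":0},{"xyz":[0,0,0],"spin":-7,"gripper":0},{"xyz":[0,0,0],"spin":-7,"gripper":0},{"xyz":[0,0,0],"spin":-7,"gripper":0},{"xyz":[0,0,0],"spin":-7,"gripper":0},{"xyz":[0,0,0],"spin":-7,"gripper":0}]'
python3 - <<'E'
from h import *
rel([.483,-.2645,.16],3.3)
E
```

```text
time: 0.77
ee_pos: [0.181, -0.491, 0.2512]
ee_rot: [-3.114, 0.341, 0.006]
ft_force: [-0.7, -0.1, 0.0]
grip_width: 0.0004
t0.77 ee [ 0.181  -0.491   0.2512] F [-0.69 -0.05  0.03] w0.0004 q [-1.29  0.06  1.41 -0.    1.69 -1.07]
shift mm [ 246.3 -285.8   92.5]
jaw yaw deg -12.5 tool z [-0.003  0.009 -1.   ]
spin(+ about tool z=down) deg -15.795538864113922
```

```bash
python3 -m inch '[{"xyz":[0,0,-1],"spin":-7,"gripper":0},{"xyz":[0,0,-1],"spin":-7,"gripper":0},{"xyz":[0,0,0],"spin":-2,"gripper":0},{"xyz":[31,-21,0],"spin":0,"gripper":0},{"xyz":[31,-21,0],"spin":0,"gripper":0},{"xyz":[31,-21,0],"spin":0,"gripper":0},{"xyz":[31,-21,0],"spin":0,"gripper":0},{"xyz":[31,-21,0],"spin":0,"gripper":0}]'
python3 -m inch '[{"xyz":[31,-21,0],"spin":0,"gripper":0},{"xyz":[31,-21,5],"spin":0,"gripper":0},{"xyz":[31,-21,10],"spin":0,"gripper":0},{"xyz":[31,-21,10],"spin":0,"gripper":0},{"xyz":[20,-15,0],"spin":0,"gripper":0}]'
python3 - <<'E'
from h import *
rel([.483,-.2645,.14],3.3)
E
```

```text
time: 1.43
ee_pos: [0.327, -0.3735, 0.2492]
ee_rot: [-3.124, -0.099, 0.011]
ft_force: [1.3, -0.8, -0.6]
grip_width: -0.0003
time: 1.85
ee_pos: [0.4707, -0.2569, 0.2229]
ee_rot: [-3.123, -0.1, 0.012]
ft_force: [-0.6, 0.1, -0.3]
grip_width: -0.0001
t1.85 ee [ 0.4707 -0.2569  0.2229] F [-0.56  0.1  -0.31] w-0.0001 q [-0.57  0.11  1.41  0.01  1.64 -0.64]
shift mm [12.4  9.8 82.6]
jaw yaw deg 3.7 tool z [-0.008  0.017 -1.   ]
spin(+ about tool z=down) deg 0.3791312208890645
```

```bash
python3 -m inch '[{"xyz":[6,5,20],"spin":0,"gripper":0},{"xyz":[6,5,20],"spin":0,"gripper":0},{"xyz":[0,0,20],"spin":0,"gripper":0},{"xyz":[0,0,10],"spin":0,"gripper":0},{"xyz":[0,0,4],"spin":0,"gripper":0}]'
python3 - <<'E'
from h import *
rel([.483,-.2645,.128],3.3)
E
```

```text
time: 2.27
ee_pos: [0.4879, -0.2588, 0.1447]
ee_rot: [-3.121, -0.116, 0.012]
ft_force: [0.2, -0.3, -0.1]
grip_width: -0.0004
t2.27 ee [ 0.4879 -0.2588  0.1447] F [ 0.24 -0.34 -0.15] w-0.0004 q [-0.56  0.2   1.46  0.01  1.49 -0.64]
shift mm [-5.2  5.6 16.6]
jaw yaw deg 4.3 tool z [-0.008  0.018 -1.   ]
spin(+ about tool z=down) deg 0.9747530687934756
```

```bash
python3 -m inch '[{"xyz":[-5,5,6],"spin":0,"gripper":0},{"xyz":[0,0,4],"spin":0,"gripper":0},{"xyz":[0,0,2],"spin":0,"gripper":0},{"xyz":[0,0,1],"spin":0,"gripper":0}]'; for i in 1 2 3; do python3 -m inch '[{"xyz":[0,0,0.5],"spin":0,"gripper":0}]'; done
```

```text
time: 2.6
ee_pos: [0.482, -0.2652, 0.1313]
ee_rot: [-3.121, -0.114, 0.012]
ft_force: [0.2, 0.2, 0.3]
grip_width: 0.0003
time: 2.68
ee_pos: [0.4821, -0.2656, 0.1314]
ee_rot: [-3.122, -0.113, 0.011]
ft_force: [-0.3, 0.5, -0.9]
grip_width: -0.0005
time: 2.77
ee_pos: [0.4823, -0.2658, 0.1316]
ee_rot: [-3.122, -0.113, 0.009]
ft_force: [0.9, -0.1, 0.4]
grip_width: -0.0
time: 2.85
ee_pos: [0.4824, -0.266, 0.1317]
ee_rot: [-3.123, -0.113, 0.008]
ft_force: [-1.0, -0.6, 0.2]
grip_width: 0.0003
```

```bash
for i in 1 2 3 ; do python3 -m inch '[{"xyz":[0,0,1.5],"spin":0,"gripper":0}]' |egrep 'pos|force'; done
```

```text
ee_pos: [0.4827, -0.2662, 0.1309]
ft_force: [0.7, -1.0, 0.4]
ee_pos: [0.4829, -0.2662, 0.1297]
ft_force: [-0.5, -0.5, -0.2]
ee_pos: [0.483, -0.2662, 0.1283]
ft_force: [0.3, 0.2, -0.6]
```

```bash
for i in 1 2 ; do python3 -m inch '[{"xyz":[0,0,1.2],"spin":0,"gripper":0}]' |egrep 'pos|force'; done
```

```text
ee_pos: [0.483, -0.2662, 0.127]
ft_force: [-0.9, -0.0, 3.6]
ee_pos: [0.4833, -0.2663, 0.1267]
ft_force: [-3.6, 3.5, 12.8]
```

```bash
for i in 1 2 3; do python3 -m inch '[{"xyz":[4,0,0.8],"spin":0,"gripper":0}]' |egrep 'pos|force'; done
```

```text
ee_pos: [0.4875, -0.266, 0.1276]
ft_force: [-1.8, 3.6, 10.1]
ee_pos: [0.4921, -0.2655, 0.128]
ft_force: [-0.5, 2.5, 1.6]
ee_pos: [0.4967, -0.2651, 0.1281]
ft_force: [-0.5, 0.7, 3.9]
```

```bash
for i in 1 2 3 4; do python3 -m inch '[{"xyz":[4,0,1.3],"spin":0,"gripper":0}]' |egrep 'pos|force'; done
python3 - <<'E'
import cv2
from cell import ctrl
a,b=ctrl.capture("scene"),ctrl.capture("top")
import numpy as np
a=cv2.resize(a[130:230,200:300],(400,400),interpolation=cv2.INTER_CUBIC);b=cv2.resize(b[195:295,440:540],(400,400),interpolation=cv2.INTER_CUBIC)
cv2.imwrite("pics/s3.png",np.hstack([a,b])[:,:,::-1])
E
```

```text
ee_pos: [0.5015, -0.2647, 0.1279]
ft_force: [-0.1, 3.2, 9.6]
ee_pos: [0.5065, -0.2643, 0.1278]
ft_force: [-0.2, 2.2, 5.5]
ee_pos: [0.5113, -0.2639, 0.1272]
ft_force: [-0.5, 1.6, 2.9]
ee_pos: [0.5159, -0.2634, 0.126]
ft_force: [0.7, 2.1, 1.9]
```

View pics/s3.png

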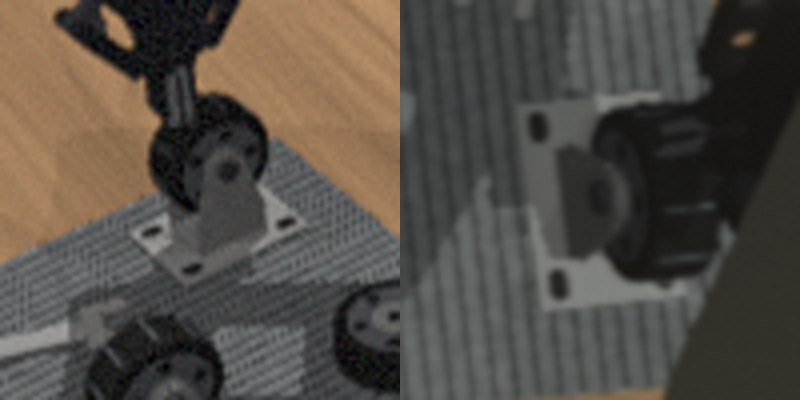

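Caster 3 is free: the drag was about 0.2 N under a 5–10 N press, over roughly 33 mm of stroke. Next is caster 2.

```bash
python3 -m inch '[{"xyz":[0,0,-15],"spin":0,"gripper":0},{"xyz":[0,0,-15],"spin":0,"gripper":0},{"xyz":[20,-32,0],"spin":0,"gripper":0},{"xyz":[20,-32,0],"spin":0,"gripper":0},{"xyz":[20,-32,0],"spin":0,"gripper":0},{"xyz":[20,-32,0],"spin":0,"gripper":0},{"xyz":[10,-20,0],"spin":0,"gripper":0},{"xyz":[0,0,0],"spin":0,"gripper":0}]'
python3 - <<'E'
from h import *
rel([.6065,-.0975,.132],3.3)
E
```

```text
time: 4.62
ee_pos: [0.5941, -0.1071, 0.1529]
ee_rot: [-3.127, -0.103, 0.003]
ft_force: [0.2, 0.5, 0.2]
grip_width: 0.0002
t4.62 ee [ 0.5941 -0.1071  0.1529] F [0.23 0.5  0.16] w0.0002 q [-0.24  0.33  1.29  0.01  1.52 -0.31]
shift mm [13.1 -8.5 20.9]
jaw yaw deg 3.8 tool z [-0.003  0.013 -1.   ]
spin(+ about tool z=down) deg 0.4618322539093924
```

```bash
python3 -m inch '[{"xyz":[7,-4,9],"spin":0,"gripper":0},{"xyz":[7,-4,7],"spin":0,"gripper":0},{"xyz":[0,0,3],"spin":0,"gripper":0},{"xyz":[0,0,1.5],"spin":0,"gripper":0},{"xyz":[0,0,1.2],"spin":0,"gripper":0}]'| egrep 'pos|force';for i in 1 2 ; do python3 -m inch '[{"xyz":[0,0,1.2],"spin":0,"gripper":0}]' |egrep 'pos|force'; done
```

```text
ee_pos: [0.6074, -0.0991, 0.1269]
ft_force: [-3.2, 5.1, 14.5]
ee_pos: [0.6076, -0.0993, 0.127]
ft_force: [-4.0, 5.0, 11.3]
ee_pos: [0.6076, -0.0995, 0.1272]
ft_force: [-3.6, 4.8, 6.4]
```

```bash
for i in 1 2 3; do python3 -m inch '[{"xyz":[4,0,1.3],"spin":0,"gripper":0}]' |egrep 'pos|force'; done;
```

```text
ee_pos: [0.6111, -0.0994, 0.1276]
ft_force: [-4.6, 5.5, 10.5]
ee_pos: [0.615, -0.0994, 0.1281]
ft_force: [-4.5, 3.6, 7.0]
ee_pos: [0.619, -0.0995, 0.1281]
ft_force: [-1.3, -0.0, 2.0]
```

```bash
for i in 1 2 3 4; do python3 -m inch '[{"xyz":[4,0,1.9],"spin":0,"gripper":0}]' |egrep 'pos|force'; done;
```

```text
ee_pos: [0.6232, -0.0998, 0.128]
ft_force: [-3.7, 4.5, 9.6]
ee_pos: [0.6275, -0.0998, 0.1279]
ft_force: [-3.0, 4.6, 8.3]
ee_pos: [0.6318, -0.0998, 0.1277]
ft_force: [-3.0, 3.2, 5.8]
ee_pos: [0.636, -0.1003, 0.1269]
ft_force: [-1.6, -0.4, 2.9]
```

Caster 2 drags: a steady -3 to -4.5 N along x. The wheel may have slipped under the finger, so I'll stroke it once more.

```bash
python3 -m inch '[{"xyz":[0,0,-8],"spin":0,"gripper":0},{"xyz":[-14,-1,0],"spin":0,"gripper":0},{"xyz":[-14,-1,0],"spin":0,"gripper":0},{"xyz":[0,0,2],"spin":0,"gripper":0},{"xyz":[0,0,3],"spin":0,"gripper":0},{"xyz":[0,0,2],"spin":0,"gripper":0}]'| egrep 'pos|force';for i in 1 2 ; do python3 -m inch '[{"xyz":[0,0,1.5],"spin":0,"gripper":0}]' |egrep 'pos|force'; done
```

```text
ee_pos: [0.6072, -0.1042, 0.1289]
ft_force: [0.2, -0.6, 0.4]
ee_pos: [0.6075, -0.1044, 0.1271]
ft_force: [0.0, 1.2, 6.0]
ee_pos: [0.608, -0.1045, 0.1268]
ft_force: [-6.9, 3.2, 16.0]
```

```bash
for i in 1 2 3; do python3 -m inch '[{"xyz":[4,0,1.4],"spin":0,"gripper":0}]' |egrep 'pos|force'; done; for i in 1 2 3 4; do python3 -m inch '[{"xyz":[4,0,2.0],"spin":0,"gripper":0}]' |egrep 'pos|force'; done;
```

```text
ee_pos: [0.6124, -0.1043, 0.1276]
ft_force: [-5.4, 1.8, 12.0]
ee_pos: [0.6171, -0.1041, 0.128]
ft_force: [-4.2, 0.5, 5.9]
ee_pos: [0.6218, -0.1039, 0.128]
ft_force: [-3.2, 0.3, 7.0]
ee_pos: [0.6267, -0.1038, 0.1279]
ft_force: [-2.9, 1.1, 10.6]
ee_pos: [0.6317, -0.1035, 0.1276]
ft_force: [-3.2, -0.3, 5.4]
ee_pos: [0.6365, -0.1033, 0.1268]
ft_force: [-1.2, 0.1, 2.4]
ee_pos: [0.6412, -0.1031, 0.1253]
ft_force: [-0.1, -1.0, 0.9]
```

```bash
python3 -m inch '[{"xyz":[0,0,-15],"spin":0,"gripper":0},{"xyz":[0,0,-15],"spin":0,"gripper":0},{"xyz":[-25,-30,-2],"spin":0,"gripper":0},{"xyz":[-25,-30,0],"spin":0,"gripper":0},{"xyz":[-25,-30,0],"spin":0,"gripper":0},{"xyz":[-25,-30,0],"spin":0,"gripper":0},{"xyz":[-25,-30,0],"spin":0,"gripper":0},{"xyz":[-15,-20,0],"spin":0,"gripper":0}]'
python3 - <<'E'
from h import *
rel([.485,.0625,.132],3.3)
E
```

```text
time: 7.7
ee_pos: [0.4906, 0.0605, 0.1505]
ee_rot: [-3.124, -0.071, -0.014]
ft_force: [-0.1, 0.5, 0.4]
grip_width: -0.0003
t7.70 ee [0.4906 0.0605 0.1505] F [-0.08  0.45  0.41] w-0.0003 q [ 0.04  0.02  1.65  0.02  1.47 -0.01]
shift mm [-5.7 -2.  18.5]
jaw yaw deg 2.6 tool z [ 0.008  0.017 -1.   ]
spin(+ about tool z=down) deg -0.7155431127238359
```

```bash
python3 -m inch '[{"xyz":[-3,-2,9],"spin":0,"gripper":0},{"xyz":[-3,-1,7],"spin":0,"gripper":0},{"xyz":[0,0,1],"spin":0,"gripper":0},{"xyz":[0,0,1.2],"spin":0,"gripper":0}]'| egrep 'pos|force';for i in 1 2 3; do python3 -m inch '[{"xyz":[0,0,1.2],"spin":0,"gripper":0}]' |egrep 'pos|force'; done
```

```text
ee_pos: [0.4828, 0.0668, 0.1306]
ft_force: [-0.0, -0.4, 0.4]
ee_pos: [0.4833, 0.0661, 0.1289]
ft_force: [-0.0, -0.1, 0.4]
ee_pos: [0.4839, 0.0654, 0.1274]
ft_force: [-0.0, -1.3, -0.6]
ee_pos: [0.4847, 0.0652, 0.1267]
ft_force: [-2.6, 3.3, 13.6]
```

```bash
for i in 1 2 3 4 5 6 7 8; do python3 -m inch '[{"xyz":[4,0,1.3],"spin":0,"gripper":0}]' |egrep 'pos|force'; done
```

```text
ee_pos: [0.4899, 0.0655, 0.1275]
ft_force: [-2.3, 2.8, 14.1]
ee_pos: [0.4954, 0.0658, 0.128]
ft_force: [-1.8, 1.8, 2.9]
ee_pos: [0.5007, 0.066, 0.128]
ft_force: [-0.7, 1.7, 4.6]
ee_pos: [0.5061, 0.0662, 0.128]
ft_force: [0.1, 2.2, 4.5]
ee_pos: [0.5112, 0.0664, 0.1275]
ft_force: [0.0, 0.8, 1.4]
ee_pos: [0.5159, 0.0664, 0.1264]
ft_force: [0.4, -0.3, 0.2]
ee_pos: [0.5204, 0.0663, 0.1248]
ft_force: [0.3, 0.6, 0.3]
ee_pos: [0.5246, 0.0661, 0.1229]
ft_force: [-0.4, 0.8, -0.5]
```

Caster 1 is free too, at about 0 N of drag. To have margin on the turn angle I'll stroke both free wheels once more.

```bash
python3 -m inch '[{"xyz":[0,0,-12],"spin":0,"gripper":0},{"xyz":[-20,0,0],"spin":0,"gripper":0},{"xyz":[-20,0,0],"spin":0,"gripper":0},{"xyz":[0,0,2],"spin":0,"gripper":0},{"xyz":[0,0,1.5],"spin":0,"gripper":0},{"xyz":[0,0,1.5],"spin":0,"gripper":0}]'| egrep 'pos|force';for i in 1 2; do python3 -m inch '[{"xyz":[0,0,1.5],"spin":0,"gripper":0}]' |egrep 'pos|force'; done
```

```text
ee_pos: [0.4841, 0.0629, 0.1303]
ft_force: [0.1, -0.6, 0.4]
ee_pos: [0.4847, 0.0628, 0.129]
ft_force: [0.3, 0.0, 0.4]
ee_pos: [0.4852, 0.0628, 0.1275]
ft_force: [0.4, 0.4, 0.7]
```

```bash
for i in 1 2 3 4 5 6 7; do python3 -m inch '[{"xyz":[4,0,1.4],"spin":0,"gripper":0}]' |egrep 'pos|force'; done; python3 -m inch '[{"xyz":[0,0,-15],"spin":0,"gripper":0},{"xyz":[0,0,-20],"spin":0,"gripper":0}]'
python3 - <<'E'
from h import *
rel([.483,-.2635,.15],3.3)
E
```

```text
ee_pos: [0.4901, 0.0631, 0.1275]
ft_force: [-0.8, 0.2, 14.6]
ee_pos: [0.4957, 0.0633, 0.1279]
ft_force: [0.0, 0.8, 8.4]
ee_pos: [0.5013, 0.0636, 0.1281]
ft_force: [-0.9, -0.2, 6.0]
ee_pos: [0.5068, 0.0639, 0.128]
ft_force: [0.3, 1.0, 3.1]
ee_pos: [0.512, 0.0642, 0.1274]
ft_force: [0.7, 0.7, 0.9]
ee_pos: [0.5168, 0.0644, 0.1262]
ft_force: [0.0, -0.1, 0.3]
ee_pos: [0.5212, 0.0646, 0.1244]
ft_force: [-0.5, 0.9, -0.6]
time: 10.37
ee_pos: [0.5184, 0.0637, 0.1538]
ee_rot: [-3.121, -0.066, -0.033]
ft_force: [-0.7, 1.1, -0.8]
grip_width: -0.0001
t10.37 ee [0.5184 0.0637 0.1538] F [-0.69  1.08 -0.77] w-0.0001 q [ 0.04  0.09  1.57  0.02  1.46 -0.  ]
shift mm [-49.2 325.5  -3.5]
jaw yaw deg 2.4 tool z [ 0.021  0.02  -1.   ]
spin(+ about tool z=down) deg -0.8928481993631863
```

```bash
python3 -m inch '[{"xyz":[-8,36,0],"spin":0,"gripper":0},{"xyz":[-8,36,0],"spin":0,"gripper":0},{"xyz":[-8,36,0],"spin":0,"gripper":0},{"xyz":[-8,36,0],"spin":0,"gripper":0},{"xyz":[-8,36,0],"spin":0,"gripper":0},{"xyz":[-5,36,0],"spin":0,"gripper":0},{"xyz":[0,36,0],"spin":0,"gripper":0},{"xyz":[0,36,0],"spin":0,"gripper":0}]'
python3 - <<'E'
from h import *
rel([.483,-.2635,.131],3.3)
E
```

```text
time: 11.03
ee_pos: [0.4869, -0.2312, 0.1464]
ee_rot: [-3.117, -0.085, -0.033]
ft_force: [1.4, 0.5, 0.8]
grip_width: -0.0003
t11.03 ee [ 0.4869 -0.2312  0.1464] F [1.4  0.49 0.81] w-0.0003 q [-0.53  0.15  1.52  0.03  1.47 -0.58]
shift mm [-6.  32.4 14.6]
jaw yaw deg 3.1 tool z [ 0.02   0.024 -1.   ]
spin(+ about tool z=down) deg -0.17320634027269932
```

```bash
python3 -m inch '[{"xyz":[-3,18,0],"spin":0,"gripper":0},{"xyz":[-3,11,4],"spin":0,"gripper":0},{"xyz":[0,0,7],"spin":0,"gripper":0},{"xyz":[0,0,1],"spin":0,"gripper":0},{"xyz":[0,0,1],"spin":0,"gripper":0}]'| egrep 'pos|force';for i in 1 2; do python3 -m inch '[{"xyz":[0,0,1.5],"spin":0,"gripper":0}]' |egrep 'pos|force'; done
```

```text
ee_pos: [0.4807, -0.2683, 0.1277]
ft_force: [-0.2, -0.2, -0.6]
ee_pos: [0.4809, -0.2677, 0.126]
ft_force: [-3.2, -3.8, 12.1]
ee_pos: [0.4816, -0.2676, 0.1262]
ft_force: [-3.8, -1.8, 14.0]
```

```bash
for i in 1 2 3 4 5 6 7; do python3 -m inch '[{"xyz":[4,0,1.3],"spin":0,"gripper":0}]' |egrep 'pos|force'; done; python3 -m inch '[{"xyz":[0,0,-20],"spin":0,"gripper":0},{"xyz":[0,0,-35],"spin":0,"gripper":0},{"xyz":[0,0,-35],"spin":0,"gripper":0}]'
python3 - <<'E'
from h import *
rel([.52,-.1,.23],93)
E
```

```text
ee_pos: [0.4863, -0.2673, 0.1273]
ft_force: [-1.1, -0.6, 9.1]
ee_pos: [0.4914, -0.2666, 0.128]
ft_force: [-0.2, -1.4, 2.4]
ee_pos: [0.4964, -0.2661, 0.1281]
ft_force: [0.5, -2.3, 3.9]
ee_pos: [0.5015, -0.2656, 0.1281]
ft_force: [-0.1, -1.5, 5.6]
ee_pos: [0.5066, -0.2651, 0.1279]
ft_force: [0.4, -1.6, 3.1]
ee_pos: [0.5114, -0.2645, 0.1272]
ft_force: [0.7, -1.7, 1.4]
ee_pos: [0.516, -0.2638, 0.1259]
ft_force: [-0.0, -1.5, 0.2]
time: 12.45
ee_pos: [0.5111, -0.2606, 0.2052]
ee_rot: [-3.114, -0.088, -0.014]
ft_force: [1.5, -1.0, -0.1]
grip_width: -0.0001
t12.45 ee [ 0.5111 -0.2606  0.2052] F [ 1.54 -0.97 -0.1 ] w-0.0001 q [-0.55  0.21  1.33  0.03  1.61 -0.6 ]
shift mm [  18.2 -160.5  -20.4]
jaw yaw deg 3.2 tool z [ 0.009  0.027 -1.   ]
spin(+ about tool z=down) deg -89.77611451081475
```

Findings: casters 1 and 3 run free, and caster 2, in the middle, drags at 3–4 N. I'll turn the jaws across its wheel and open them.

```bash
python3 -m inch '[{"xyz":[0,0,-1],"spin":-7,"gripper":60},{"xyz":[0,0,-1],"spin":-7,"gripper":60},{"xyz":[0,0,-1],"spin":-7,"gripper":60},{"xyz":[0,0,-1],"spin":-7,"gripper":60},{"xyz":[0,0,-1],"spin":-7,"gripper":60},{"xyz":[0,0,-1],"spin":-7,"gripper":60},{"xyz":[0,0,-1],"spin":-7,"gripper":60},{"xyz":[0,0,-1],"spin":-7,"gripper":60}]' >/dev/null
python3 -m inch '[{"xyz":[0,0,-1],"spin":-7,"gripper":60},{"xyz":[0,0,-1],"spin":-7,"gripper":60},{"xyz":[0,0,-1],"spin":-7,"gripper":60},{"xyz":[0,0,-1],"spin":-7,"gripper":60},{"xyz":[0,0,-1],"spin":-5,"gripper":60}]'
python3 - <<'E'
from h import *
rel([.62,-.0975,.16],93)
import cv2
a=ctrl.capture("top")
cv2.imwrite("pics/t5.png",cv2.resize(a[120:320,260:560],(750,500),interpolation=cv2.INTER_CUBIC)[:,:,::-1])
E
```

```text
time: 13.53
ee_pos: [0.5133, -0.253, 0.214]
ee_rot: [-2.11, -2.288, -0.044]
ft_force: [-0.4, 0.5, 0.5]
grip_width: 0.06
t13.53 ee [ 0.5133 -0.253   0.214 ] F [-0.37  0.48  0.52] w0.0600 q [-0.54  0.22  1.31  0.03  1.64 -2.19]
shift mm [144.1 118.8  60. ]
jaw yaw deg 94.6 tool z [-0.002  0.041 -0.999]
spin(+ about tool z=down) deg 1.64204942881274
```

View pics/t5.png

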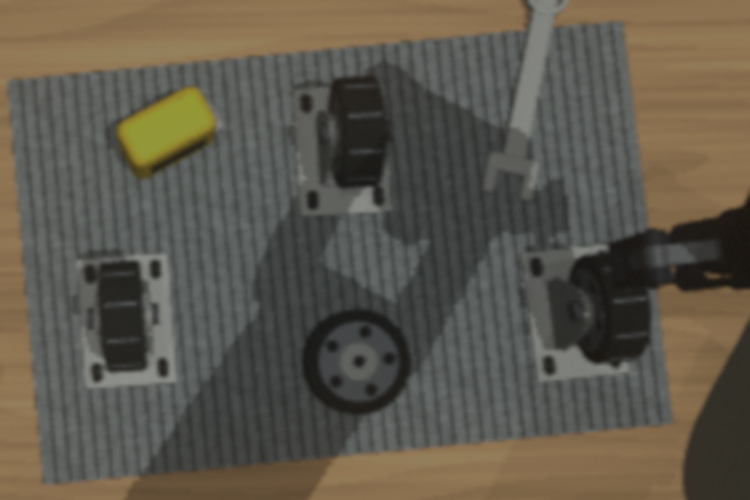

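```bash
python3 -m inch '[{"xyz":[28,23,5],"spin":0,"gripper":60},{"xyz":[28,23,5],"spin":0,"gripper":60},{"xyz":[28,23,5],"spin":0,"gripper":60},{"xyz":[28,23,5],"spin":0,"gripper":60},{"xyz":[20,18,5],"spin":0.8,"gripper":60},{"xyz":[5,4,3],"spin":0.8,"gripper":60}]'
python3 - <<'E'
from h import *
rel([.622,-.0978,.105],93)
E
```

```text
time: 14.08
ee_pos: [0.6183, -0.0999, 0.1857]
ee_rot: [-2.152, -2.235, -0.039]
ft_force: [-0.8, 0.6, 0.8]
grip_width: 0.0602
t14.08 ee [ 0.6183 -0.0999  0.1857] F [-0.82  0.56  0.84] w0.0602 q [-0.24  0.38  1.16  0.04  1.62 -1.84]
shift mm [-1.8  4.5 80.7]
jaw yaw deg 92.2 tool z [-0.01   0.045 -0.999]
spin(+ about tool z=down) deg -0.8303467797695561
```

```bash
python3 -m inch '[{"xyz":[0,2,20],"spin":0,"gripper":60},{"xyz":[-1,2,20],"spin":0,"gripper":60},{"xyz":[-1,0,15],"spin":0,"gripper":60},{"xyz":[0,0,10],"spin":0,"gripper":60},{"xyz":[0,0,3],"spin":0,"gripper":60},{"xyz":[0,0,2],"spin":0,"gripper":60}]'
python3 - <<'E'
from h import *
rel([.622,-.0978,.106],93)
E
```

```text
time: 14.58
ee_pos: [0.622, -0.0908, 0.1073]
ee_rot: [-2.151, -2.223, -0.034]
ft_force: [-0.9, 0.0, 0.0]
grip_width: 0.06
t14.58 ee [ 0.622  -0.0908  0.1073] F [-0.86  0.01  0.04] w0.0600 q [-0.22  0.45  1.23  0.04  1.49 -1.83]
shift mm [-7.1 -0.2  0.9]
jaw yaw deg 91.9 tool z [-0.019  0.05  -0.999]
spin(+ about tool z=down) deg -1.149347692030375
```

```bash
python3 -m inch '[{"xyz":[-7,0,0.5],"spin":0,"gripper":60},{"xyz":[-2,0,0.5],"spin":0,"gripper":60},{"xyz":[0,0,0.5],"spin":0,"gripper":45},{"xyz":[0,0,0.5],"spin":0,"gripper":34}]' 40
python3 -m inch '[{"xyz":[0,0,0],"spin":0,"gripper":20},{"xyz":[0,0,0],"spin":0,"gripper":20},{"xyz":[0,0,0],"spin":0,"gripper":20}]' 40
python3 - <<'E'
from h import *
rel([.622,-.0978,.106],93)
E
```

```text
time: 14.92
ee_pos: [0.6229, -0.1012, 0.1066]
ee_rot: [-2.155, -2.221, -0.036]
ft_force: [0.7, -0.4, 1.1]
grip_width: 0.0365
time: 15.17
ee_pos: [0.6233, -0.1012, 0.1076]
ee_rot: [-2.156, -2.222, -0.039]
ft_force: [0.8, 0.4, -2.3]
grip_width: 0.027
t15.17 ee [ 0.6233 -0.1012  0.1076] F [ 0.85  0.4  -2.28] w0.0270 q [-0.24  0.45  1.23  0.04  1.49 -1.84]
shift mm [ 3.4 -1.1  1.8]
jaw yaw deg 91.7 tool z [-0.015  0.05  -0.999]
spin(+ about tool z=down) deg -1.3020006845327146
```

Gripped at 27 mm. Now I'll firm up the grip and lift slowly.

```bash
python3 -m inch '[{"xyz":[0,0,0],"spin":0,"gripper":20},{"xyz":[0,0,-2],"spin":0,"gripper":20},{"xyz":[0,0,-4],"spin":0,"gripper":20},{"xyz":[0,0,-6],"spin":0,"gripper":20},{"xyz":[0,0,-8],"spin":0,"gripper":20},{"xyz":[0,0,-8],"spin":0,"gripper":20},{"xyz":[0,0,-8],"spin":0,"gripper":20},{"xyz":[0,0,-8],"spin":0,"gripper":20}]' 70
python3 - <<'E'
from h import *
rel([.622,-.0978,.24],93)
import cv2
a=ctrl.capture("scene")
cv2.imwrite("pics/s6.png",cv2.resize(a[80:330,130:430],(720,600),interpolation=cv2.INTER_CUBIC)[:,:,::-1])
E
```

```text
time: 15.83
ee_pos: [0.6209, -0.1031, 0.1486]
ee_rot: [-2.149, -2.214, -0.027]
ft_force: [-0.1, -0.2, -8.4]
grip_width: 0.0264
t15.83 ee [ 0.6209 -0.1031  0.1486] F [-0.11 -0.2  -8.37] w0.0264 q [-0.24  0.43  1.18  0.04  1.57 -1.84]
shift mm [ 10.1  -1.2 -91. ]
jaw yaw deg 91.7 tool z [-0.028  0.051 -0.998]
spin(+ about tool z=down) deg -1.3410865213774485
```

View pics/s6.png

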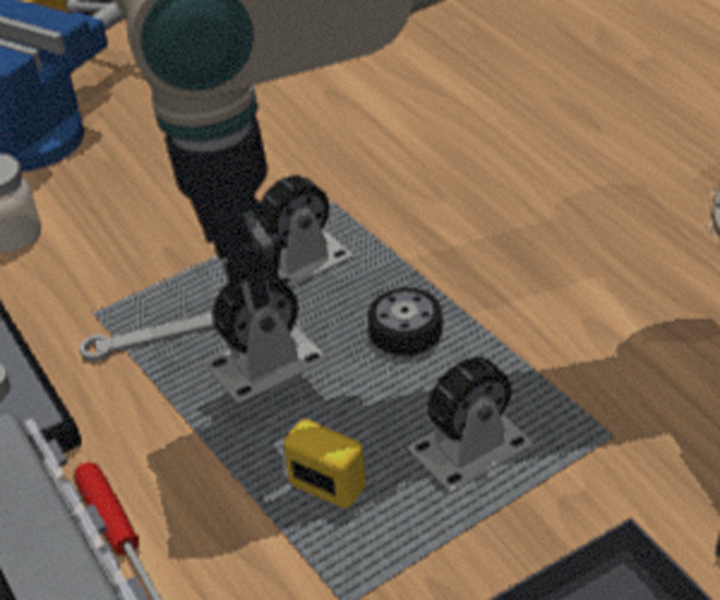

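```bash
python3 -m inch '[{"xyz":[0,0,-15],"spin":0,"gripper":20},{"xyz":[0,0,-20],"spin":0,"gripper":20},{"xyz":[0,0,-20],"spin":0,"gripper":20},{"xyz":[10,0,-15],"spin":0,"gripper":20},{"xyz":[20,-2,-5],"spin":0,"gripper":20},{"xyz":[28,-4,0],"spin":0,"gripper":20},{"xyz":[28,-5,0],"spin":0,"gripper":20},{"xyz":[28,-5,0],"spin":0,"gripper":20}]'
python3 -m inch '[{"xyz":[28,-5,0],"spin":0,"gripper":20},{"xyz":[28,-5,0],"spin":0,"gripper":20},{"xyz":[28,-5,0],"spin":0,"gripper":20},{"xyz":[28,-5,0],"spin":0,"gripper":20},{"xyz":[28,-5,0],"spin":0,"gripper":20},{"xyz":[28,-5,0],"spin":0,"gripper":20},{"xyz":[28,-5,0],"spin":0,"gripper":20},{"xyz":[28,-5,0],"spin":0,"gripper":20}]'
python3 - <<'E'
from h import *
rel([.542,.31,.2],90)
E
```

```text
time: 16.55
ee_pos: [0.6051, 0.0028, 0.2403]
ee_rot: [-2.167, -2.21, -0.033]
ft_force: [0.3, 0.4, -6.6]
grip_width: 0.0269
time: 17.22
ee_pos: [0.5575, 0.2358, 0.2576]
ee_rot: [-2.172, -2.211, -0.041]
ft_force: [1.1, 0.4, -7.0]
grip_width: 0.0263
t17.22 ee [0.5575 0.2358 0.2576] F [ 1.06  0.38 -6.99] w0.0263 q [ 0.32  0.27  1.15  0.05  1.71 -1.26]
shift mm [ 71.6 -13.6  61.3]
jaw yaw deg 91.0 tool z [-0.011  0.048 -0.999]
spin(+ about tool z=down) deg 0.9991521939664096
```

```bash
python3 -m inch '[{"xyz":[24,-4,0],"spin":0,"gripper":20},{"xyz":[24,-4,0],"spin":0,"gripper":20},{"xyz":[14,-4,10],"spin":0.5,"gripper":20},{"xyz":[5,-2,20],"spin":0.5,"gripper":20},{"xyz":[0,0,20],"spin":0,"gripper":20},{"xyz":[0,0,10],"spin":0,"gripper":20},{"xyz":[0,0,0],"spin":0,"gripper":20}]'
python3 - <<'E'
from h import *
rel([.542,.31,.14],90)
import cv2
a,b=ctrl.capture("scene"),ctrl.capture("top")
a=cv2.resize(a[220:420,280:480],(400,400));b=cv2.resize(b[140:300,90:250],(400,400),interpolation=cv2.INTER_CUBIC)
cv2.imwrite("pics/s7.png",np.hstack([a,b])[:,:,::-1])
E
```

```text
time: 17.8
ee_pos: [0.5381, 0.317, 0.2048]
ee_rot: [-2.181, -2.202, -0.053]
ft_force: [0.8, -0.8, -6.9]
grip_width: 0.0264
t17.80 ee [0.5381 0.317  0.2048] F [ 0.76 -0.77 -6.88] w0.0264 q [ 0.45  0.34  1.18  0.05  1.61 -1.13]
shift mm [-10.5   4.2  64.3]
jaw yaw deg 90.5 tool z [-0.005  0.054 -0.999]
spin(+ about tool z=down) deg 0.5316693163930211
```

View pics/s7.png

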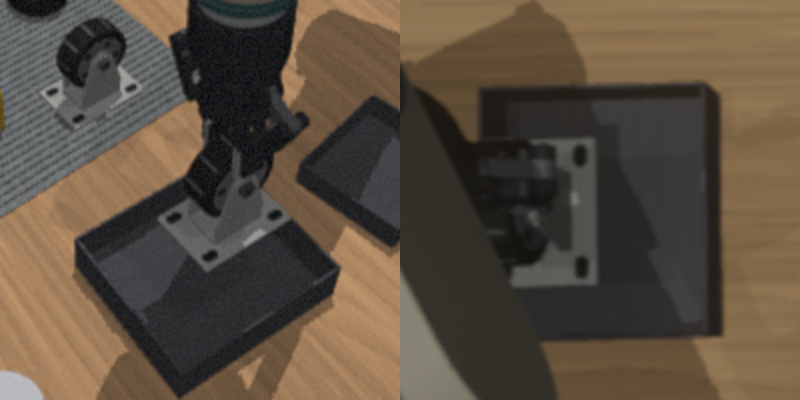

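```bash
python3 -m inch '[{"xyz":[-8,1,5],"spin":0,"gripper":20},{"xyz":[-8,1,10],"spin":0,"gripper":20},{"xyz":[0,0,15],"spin":0,"gripper":20},{"xyz":[0,0,15],"spin":0,"gripper":20},{"xyz":[0,0,15],"spin":0,"gripper":20},{"xyz":[0,0,8],"spin":0,"gripper":20},{"xyz":[0,0,3],"spin":0,"gripper":20}]'
python3 - <<'E'
from h import *
rel([.540,.306,.108],90)
E
```

```text
time: 18.48
ee_pos: [0.5465, 0.2983, 0.1391]
ee_rot: [-2.194, -2.2, -0.077]
ft_force: [-0.3, 0.4, -6.6]
grip_width: 0.0266
t18.48 ee [0.5465 0.2983 0.1391] F [-0.33  0.39 -6.63] w0.0266 q [ 0.42  0.36  1.28  0.05  1.46 -1.16]
shift mm [ 5.9 -6.8 31.4]
jaw yaw deg 90.2 tool z [ 0.011  0.059 -0.998]
spin(+ about tool z=down) deg 0.18037175645301318
```

```bash
python3 -m inch '[{"xyz":[3,-3,10],"spin":0,"gripper":20},{"xyz":[3,-3,8],"spin":0,"gripper":20},{"xyz":[0,0,4],"spin":0,"gripper":20},{"xyz":[0,0,2],"spin":0,"gripper":20}]'|egrep 'pos|force'; for i in 1 2; do python3 -m inch '[{"xyz":[0,0,2],"spin":0,"gripper":20}]' |egrep 'pos|force'; done
```

```text
ee_pos: [0.5411, 0.3053, 0.1146]
ft_force: [0.6, 0.7, -6.8]
ee_pos: [0.5411, 0.3056, 0.1126]
ft_force: [0.8, 0.3, -6.9]
ee_pos: [0.5412, 0.306, 0.1107]
ft_force: [0.6, -0.8, -6.2]
```

```bash
for i in 1 2 3 4; do python3 -m inch '[{"xyz":[0,0,1.4],"spin":0,"gripper":20}]' |egrep 'pos|force'; done
```

```text
ee_pos: [0.5414, 0.3062, 0.1094]
ft_force: [-0.4, -0.2, -7.6]
ee_pos: [0.5419, 0.3064, 0.1088]
ft_force: [1.9, -0.8, -2.9]
ee_pos: [0.5425, 0.3065, 0.1083]
ft_force: [0.7, -1.5, -3.0]
ee_pos: [0.5431, 0.3065, 0.108]
ft_force: [-1.8, -1.2, 1.2]
```

```bash
python3 -m inch '[{"xyz":[0,0,1.4],"spin":0,"gripper":20},{"xyz":[0,0,1],"spin":0,"gripper":20}]' 20 |egrep 'pos|force';python3 -m inch '[{"xyz":[0,0,0],"spin":0,"gripper":30},{"xyz":[0,0,0],"spin":0,"gripper":34},{"xyz":[0,0,0],"spin":0,"gripper":40},{"xyz":[0,0,-1],"spin":0,"gripper":50},{"xyz":[0,0,-1],"spin":0,"gripper":60},{"xyz":[0,0,-1],"spin":0,"gripper":60}]'
```

```text
ee_pos: [0.5433, 0.3066, 0.1079]
ft_force: [-4.0, -3.0, 1.4]
time: 19.98
ee_pos: [0.5452, 0.3085, 0.1141]
ee_rot: [-2.198, -2.204, -0.105]
ft_force: [-0.2, -0.3, 0.3]
grip_width: 0.06
```

```bash
python3 -m inch '[{"xyz":[0,0,-10],"spin":0,"gripper":60},{"xyz":[0,0,-20],"spin":0,"gripper":60},{"xyz":[0,0,-30],"spin":0,"gripper":60},{"xyz":[0,0,-35],"spin":0,"gripper":60},{"xyz":[-20,-20,-20],"spin":0,"gripper":60},{"xyz":[-30,-30,0],"spin":0,"gripper":60},{"xyz":[-30,-30,0],"spin":0,"gripper":60},{"xyz":[0,0,0],"spin":0,"gripper":60}]'
python3 - <<'E'
from h import *
import cv2
a,b=ctrl.capture("scene"),ctrl.capture("top")
a=cv2.resize(a[60:460,100:500],(400,400));b=cv2.resize(b[100:340,110:550],(400,218),interpolation=cv2.INTER_AREA)
c=cv2.resize(ctrl.capture("top")[160:290,110:350],(400,217))
cv2.imwrite("pics/s8.png",np.hstack([a,np.vstack([b,c])[:400]])[:,:,::-1])
E
```

```text
time: 20.65
ee_pos: [0.4583, 0.2175, 0.2291]
ee_rot: [-2.197, -2.206, -0.103]
ft_force: [-0.5, 0.1, -1.1]
grip_width: 0.0604
```

View pics/s8.png

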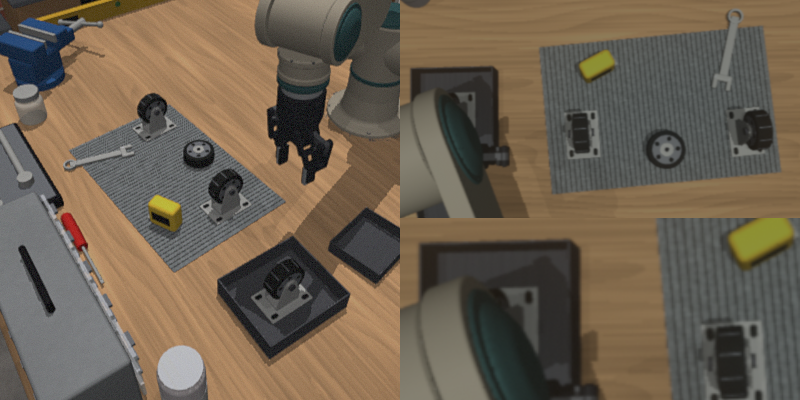

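```bash
python3 - <<'E'
from h import *
print(px("scene",100+282,60+300,.007), px("scene",100+285,60+263,.1))
s=ctrl.observe();print(s["time"],s["ft_force"].round(1))
ctrl.job_done()
E
```

```text
[0.54417063 0.31759897 0.007     ] [0.53516617 0.30348929 0.1       ]
20.8 [ 1.   0.2 -1.1]
the job is handed in; nothing more can be done
```

I found the bad caster, the one in the middle of the mat (spot_2). It now stands upside down in the larger (scrap) tray, and I have handed the job in at 20.8 s of the 72 s allowed; no verdict was reported.

- **Feeling for drag:** I stroked all three wheels from above with the fingers shut. The casters at spots 1 and 3 showed about 0 to 0.5 N of drag, so they run free. The one at spot_2 held back with about 3 to 4 N, so it is the bad one. The hardest press I read was about 16 N. I stroked each wheel twice to be sure it had turned far enough.
- **Moving it:** I gripped the bad caster across its wheel and lifted it, and the wrist force showed about 7 to 8 N of weight. I lowered it until the wrist force showed the tray floor taking its weight, then released it.

**Last checks:**
- The final picture shows the caster standing flat in the tray. Its centre is at about (0.54, 0.31), within about 1 cm of the tray's centre.
- The other casters, wrench, spare wheel and tape measure look unmoved.
- The gripper is open and clear of everything.

**Not confirmed:** I never measured the wheel angles directly. I inferred them from about 26 to 33 mm of stroke each time, roughly 0.7 to 0.85 rad. The tool also drifted to a tilt of about 0.06 rad by the time I set the caster down, and I had no way to correct that. It did not visibly tilt the caster.

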